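# Re-cut the thread of a lamp foot with a hand tap

### The job

The tap is already started by hand in the lamp foot's boss. Lift the T wrench out of its holder, set it down squarely on the tap's square and let go; then take hold of it afresh and cut the thread: half a turn clockwise (seen from above), a quarter turn back to break the chip, and again half a turn forward, a quarter back, and so on until the tap comes up hard at the bottom, one full turn of cutting in all. Leave the wrench standing fully seated on the bottomed tap and do not disturb the nail polish bottles or the screwdriver.

Things in the scene. Friction and masses are not known exactly. Their poses are not given: they have to be found in the camera images.
- wrench_centre (a point): Centre of the loose steel T tap wrench (160 g, 78 mm tall), half-way up, on the axis of its cross bar: 39 mm above its underside. z up along the wrench, y along the bar. The bar is 10 mm square and 150 mm long, with 12 mm high end caps on its last 8 mm; grip an arm of it about 58 mm either side of this point.
- wrench_head (a point): Centre of the wrench's solid square head, 24 mm above wrench_centre, same axes: 22 mm across flats (flats parallel to x and y), 30 mm tall. The top of the bar lies 19 mm below this point, so grip the head some 3 mm above this point to keep the fingertips off the bar.
- wrench_socket (a point): Mouth of the wrench's square socket, on the axis in its underside, same axes: 17.4 mm across flats (sides parallel to x and y), 18 mm deep, its mouth flared to 21 mm over the lowest 5 mm, in a 25 mm square body.
- tap_top (a point): Centre of the top of the tap's upright square end: 16 mm across flats, sides parallel to this frame's x and y, z up, stepped lead-in on the top 4 mm, 16 mm tall above a 30 mm round collar. It turns with the tap. With the wrench fully seated (underside on the collar) wrench_centre is 23 mm above this point. Any of four quarter turns fits, with 0.7 mm and 5 degrees of play each way.
- cut (a joint): How far the thread has been cut, rad of clockwise turning seen from above: 0 at the start, 6.283 at the solid bottom of the hole. It only grows, and only while the tap is turned forward at its cutting front, against about 0.22 N m.
- tap (a joint): How far the tap stands behind its cutting front, rad: 0 at the front (cutting), negative when backed off anticlockwise, where turning is nearly free (0.04 N m). At the start it is backed off by 0 to 0.5 rad (hand-started). The tap's total clockwise turn is cut + tap. It sinks 4 mm a turn.
- lamp_foot: Heavy round grey lamp foot, 104 mm across, fixed to the desk, origin under its centre at desk height; its central boss is 38 mm high, and the tap stands upright in it on the same axis, its top about 76 mm above the desk.
- holder: Grey fixed wrench holder, base 86 x 64 x 10 mm, origin at the centre of its underside. An upright shield 41 x 42 mm, its top 91 mm above the desk (3 mm above the wrench's head), stands round the wrench; open slots in its y faces let the bar out along y. Lift the wrench straight up 85 mm to clear it; inside it the head cannot be gripped.
- uv_steriliser: White tool steriliser, a closed fixed box 220 x 300 x 170 mm (x, y, height), origin at the centre of its underside; it always stands in the same place, its left side at y = 0.14. Keep the gripper clear of it.
- polish_1: Nail polish bottle, bystander, 26 x 26 x 76 mm, origin under its centre.
- polish_2: Nail polish bottle, bystander, 26 x 26 x 76 mm, origin under its centre.
- screwdriver: Screwdriver lying on the desk, bystander, 18 x 150 x 20 mm, origin under its centre.
Mind the look-alikes: they are no part of the job. Leave any orange look-alike of the part that bears wrench_centre alone.

How it is judged:
By the outcome, as a careful person would: the job done as asked, in the order asked, and still so for the second after the job is handed in, with the robot touching nothing.
It also fails if it takes over 72 s, if anything falls off the work surface, if the arm or the gripper's body presses on something with over 40 N, if the wrist force passes 120 N, or if a joint passes its speed limit or range.

### The arm

A 6-joint arm with a two-finger parallel gripper is mounted at the origin on the work surface; the furniture and walls round the work are solid. World frame = base frame: x ahead of the robot, y to its left, z up, the work surface at z = 0. Lengths are in m, angles in rad, forces in N, time in s.
With the tool pointing down it reaches from about 0.25 to 0.725 m from the base axis. Payload 4 kg.
Tool frame: the origin (TCP) lies between the finger pads; the fingertips stand 11 mm ahead of it and the grasp point (between the pads) lies 8 mm behind it (robot.tcp_to_tips is the distance from the TCP to the fingertips, in m); z points along the fingers, y is the line along which they close (so a half turn about z gives the same grasp; the last joint's range is limited). The gripper opens to 85 mm and grips with 20 to 120 N. Pads are 22 mm wide; open, the fingers measure 114 mm over their backs; the gripper's body (76 mm by 85 mm) begins 54 mm behind the grasp point. The pads swing forward as they close: fully open they stand 13 mm farther back than shut.
Start: joints at [-1.194, 0.241, 0.005, 1.335, 0, 1.571], TCP at [0.184, -0.465, 0.242] pointing down, gripper open.
Joint ranges: [-2.72, 2.72], [-1.05, 1.87], [-1.09, 1.28], [-1.99, 2.15], [-1.42, 1.44], [-3.14, 3.14]. Speed limits (rad/s): [2.79, 2.79, 3.14, 3.14, 3.14, 3.14].

### API

Orientations are given as a unit quaternion [w, x, y, z].
In Python, from rig import sense, imaging, robot, models gives the robot as it stands.
- The arm moves only by the tool jog_arm, never from a script. Its argument "plan" is a list that holds one entry, the list of rows, each a list of 5 numbers: the opening, from 0 (shut) to 1 (fully open), then the shift along the tool's x, y, z in cm, then the turn about the tool's z in rad. In form: [[[fingers, x, y, z, twist], ...]]. A call has exactly 5 rows; each row is the pose to reach, as a shift and turn from the pose commanded when the call began, along the tool's axes at that moment; what a row does not reach only later rows make up. A row lasts 1/12 s, in which the tool goes at most 41.7 mm and 7.16 degrees, less where a joint would pass 70% of its speed; a pose out of reach is approached as far as the arm can. A call with a gripper value outside its range is refused whole. The fingers move at their own pace and stop on an object; the grip force is fixed at half the most. Time passes only in rows, so rows that repeat a pose let the fingers close, or fill a call up. It gives the time, the measured TCP pose, the force, the opening and the grip force at its end, in the units of the state.
- sense(): the state, without advancing time (a new reading comes with each control period).
- imaging.capture(name): name is "side" or "top" or "wrist"; returns a dict with "color" (480x640x3 uint8, red, green, blue), "mtx" (3x3 intrinsics, pixels), "xyz" and "rotation" of the camera in the world. Camera axes: x right, y up, looking along -z (the intrinsics and any distortion apply to the point x, -y, -z); pixel columns grow to the right and rows downward; lengths in m; the calibration is good to about 2 mm. The wrist camera is an equidistant fisheye: a pixel r from the principal point sees the ray r / f radians off the axis. A picture is of the moment at which its call begins. There is no depth.
- robot.close_job(): hands the job in; it is judged then, once.
Trained networks look in a picture, given as the dict that the camera call returned (one of the last four; its "shot" number tells which), for a name from the list of things; names that differ only in an ending like _2 or _b are one class to them, and where a whole thing is asked for, a point or a joint stands for the part that bears it (a point fixed in the world has none). Each returns a list of dicts, best first, with "conf" (0 to 1); they miss things now and then, are a little off and sometimes report something else, mostly with a low value. They report only what shows in the picture. A call takes as long as a camera call. They do not tell look-alikes from the thing itself.
- models.outline_of(picture, label): "mask" (480x640 bool, what is visible of it).
- models.spot_point(picture, label): "point" ([x, y, z] in m, in world coordinates, good to about 4 mm: a listed point, or the origin of a listed thing).
The state is a dict: "time_s": time; "q": joint angles; "joint_velocities": joint speeds; "joint_torque": joint torques, N m; "position": TCP position; "tool_rot": TCP orientation; "ft_force": force on the tool from outside, world axes, zero at the start; "moment": the same for the moment, N m; "width": opening from 0.0 (shut) to 1.0 (fully open); "grasp_force": force on a finger pad.
Only numpy, scipy, OpenCV 4.12 (cv2) and the standard library are available. Lean on these libraries where they do the work, as an engineer would, in place of code of your own. Each camera call takes 0.05 s, during which the arm holds its last target. There are 200 camera calls.

## Working session

There is one attempt and no reset: what is moved stays moved. The work goes in short steps, Python scripts to look and compute and a tool call to move; the robot and the scene stay as the last step left them, time stands still between calls to the robot, and variables do not carry over. Pictures are saved under pics/ and viewed, at most 10 in all, crops included, and the job is handed in when it is done.

Besides the shell and the picture viewer there is one more tool, called after ">>>" as name([rows], argument=value, ...), one row to a line, values as JSON. jog_arm: Moves the arm, as the interface text tells. Its arguments: {"type":"object","properties":{"plan":{"type":"array","items":{"type":"array","items":{"type":"array","items":{"type":"number"}}}}},"required":["plan"]}

```bash
ls; mkdir -p pics; cat > h.py <<'E'
import numpy as np, cv2
from rig import sense, imaging, robot, models
def pix(p, P):
    R=np.array(p["rotation"]); 
    if R.shape!=(3,3):
        from scipy.spatial.transform import Rotation as Ro
        R=Ro.from_quat(np.roll(R,-1)).as_matrix()
    c=R.T@(np.array(P)-p["xyz"]); K=np.array(p["mtx"]); v=np.array([c[0],-c[1],-c[2]])
    return (K@v)[:2]/v[2]
def save(p,n,box=None,s=1):
    im=cv2.cvtColor(p["color"],cv2.COLOR_RGB2BGR)
    if box: im=im[box[1]:box[3],box[0]:box[2]]
    im=cv2.resize(im,None,fx=s,fy=s,interpolation=cv2.INTER_CUBIC); cv2.imwrite("pics/"+n,im)
E
cat > a.py <<'E'
from h import *
np.set_printoptions(precision=4,suppress=True)
s=sense(); print({k:np.round(v,4) for k,v in s.items()})
for c in ("top","side"):
    p=imaging.capture(c); save(p,c+"0.png"); print(c,p["xyz"],np.array(p["rotation"]).tolist(),np.array(p["mtx"]).tolist(),[k for k in p if k!="color"])
    for n in ["wrench_centre","wrench_head","wrench_socket","tap_top","lamp_foot","holder","polish_1","screwdriver"]:
        print(n,[(np.round(d["point"],4).tolist(),round(d["conf"],2)) for d in models.spot_point(p,n)])
E
python3 a.py
```

```text
pics
{'time_s': np.float64(0.0), 'q': array([-1.194 ,  0.2414,  0.0037,  1.3352, -0.    ,  1.5708]), 'joint_velocities': array([ 0.0015,  0.0008,  0.0008, -0.0001, -0.0013, -0.0006]), 'joint_torque': array([ -0.0011, -37.2314,  25.241 ,   0.0168,  -0.0001,  -0.    ]), 'position': array([ 0.1837, -0.4643,  0.2414]), 'tool_rot': array([-0.0011,  0.9823,  0.1873, -0.0002]), 'ft_force': array([-0.3967, -1.1048,  0.5616]), 'moment': array([ 0.05  , -0.0064, -0.0912]), 'grasp_force': np.float64(0.0), 'width': np.float64(1.0023)}
top [0.2719 0.2599 1.0108] [-0.6964641432890512, -0.03507841324271717, 0.05843572379971235, 0.7143475822182259] [[534.0836452855982, 0.0, 317.1412688750929], [0.0, 534.0836452855982, 238.96896839674218], [0.0, 0.0, 1.0]] ['mtx', 'xyz', 'rotation', 'shot']
wrench_centre [([0.1817, 0.2909, 0.0418], 0.88), ([0.5386, 0.2693, 0.0545], 0.6)]
wrench_head [([0.5438, 0.2707, 0.071], 0.94), ([0.1843, 0.2891, 0.062], 0.92)]
wrench_socket [([0.1853, 0.2927, 0.0008], 0.79), ([0.5764, 0.13, 0.0025], 0.64)]
tap_top [([0.3836, 0.2635, 0.0753], 0.47)]
lamp_foot [([0.3821, 0.2631, -
[... 310 characters left out ...]
08916191, 0.012568234119967244, 0.017658843465608195] [[443.26875437298634, 0.0, 318.83666100884244], [0.0, 443.26875437298634, 234.51514075938184], [0.0, 0.0, 1.0]] ['mtx', 'xyz', 'rotation', 'shot']
wrench_centre [([0.1829, 0.2914, 0.0382], 0.78), ([0.5398, 0.271, 0.0455], 0.72)]
wrench_head [([0.5403, 0.2743, 0.0713], 0.93), ([0.1869, 0.2968, 0.0634], 0.85)]
wrench_socket [([0.1827, 0.2927, 0.0022], 0.93), ([0.5418, 0.2726, 0.0075], 0.75), ([0.5381, 0.2721, 0.072], 0.72)]
tap_top [([0.3849, 0.2595, 0.0759], 0.64)]
lamp_foot []
holder [([0.5413, 0.2721, 0.0], 0.93)]
polish_1 [([0.5714, 0.1337, 0.0011], 0.76), ([0.5584, 0.0713, 0.0002], 0.67)]
screwdriver [([0.4169, 0.4925, -0.0024], 0.61)]
```

View pics/top0.png

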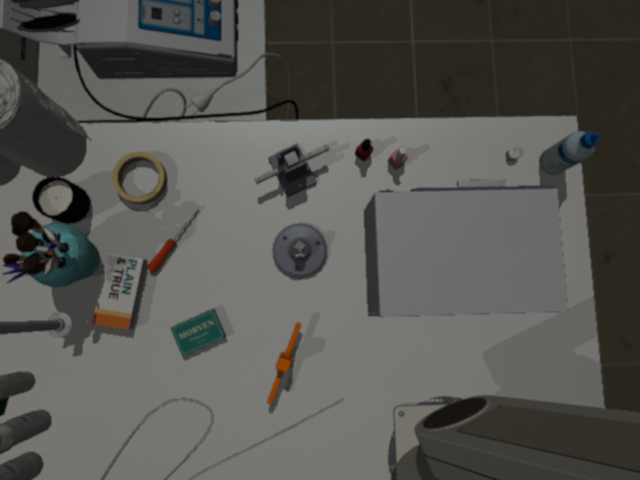

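View pics/side0.png

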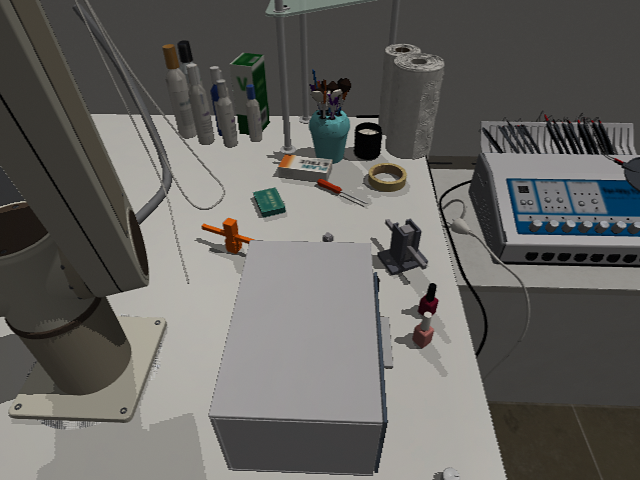

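The top view shows the wrench in the holder at about (293,160) and the tap at (302,248). The orange look-alike is at (285,364), and the bottles are at (364,150) and (398,157). The side view shows the steriliser partly hiding the lamp foot, with the grey wrench at (405,235).

```bash
cat >> h.py <<'E'
from scipy.spatial.transform import Rotation as Ro
def rot(p):
    R=np.array(p["rotation"]); return R if R.shape==(3,3) else Ro.from_quat(np.roll(R,-1)).as_matrix()
def unproj(p,uv,z,fish=False):
    K=np.array(p["mtx"]); uv=np.atleast_2d(uv).astype(float)
    a=(uv-K[:2,2])/[K[0,0],K[1,1]]
    if fish:
        r=np.linalg.norm(a,axis=1,keepdims=True)+1e-12; v=np.hstack([a/r*np.sin(r),np.cos(r)])
    else: v=np.hstack([a,np.ones((len(a),1))])
    d=(v*[1,-1,-1])@rot(p).T; o=np.array(p["xyz"])
    return o+d*((z-o[2])/d[:,2])[:,None]
def yawy(s=None):
    s=s or sense(); R=Ro.from_quat(np.roll(s["tool_rot"],-1)).as_matrix(); return R
def goto(x,y,z,yaw,first=None):
    """shift (cm, tool axes) and twist to put TCP at xyz with tool-y yaw (rad); prints"""
    if first: pos,cy=first
    else:
        s=sense(); pos=s["position"]; R=yawy(s); cy=np.arctan2(R[1,1],R[0,1])
    d=np.array([x,y,z])-pos
    tx=np.array([-np.sin(cy),np.cos(cy)]); ty=np.array([np.cos(cy),np.sin(cy)])
    tw=(cy-yaw+np.pi)%(2*np.pi)-np.pi
    print("shift",np.round([d[:2]@tx*100,d[:2]@ty*100,-d[2]*100],2),"twist",round(tw,3))
E
cat > b.py <<'E'
from h import *
p=imaging.capture("top")
for m in models.outline_of(p,"wrench_centre"):
    v,u=np.nonzero(m["mask"]); W=unproj(p,np.c_[u,v],0.054)[:,:2]
    c,(w,l),a=cv2.minAreaRect((W*1000).astype(np.float32)); e=np.linalg.svd(W-W.mean(0),full_matrices=False)[2][0]
    print(m["conf"],len(u),np.round(c),round(w),round(l),round(a,1),"mean",W.mean(0),"bar dir deg",np.degrees(np.arctan2(e[1],e[0])))
save(p,"crop1.png",(240,130,420,280),4)
R=yawy(); print(R); goto(.45,.29,.36,.43)
print("hom",pix(p,[.541,.272,.088]),pix(p,[.384,.262,.076]))
E
python3 b.py
```

```text
0.97 586 [183. 291.] 24 147 67.8 mean [0.18175638 0.29072845] bar dir deg 158.18423518111587
0.66 588 [547. 272.] 27 150 24.9 mean [0.54274242 0.27030276] bar dir deg 115.41452167582673
[[ 9.29842810e-01  3.67956994e-01  8.27442802e-06]
 [ 3.67956994e-01 -9.29842810e-01 -3.80588023e-07]
 [ 7.55387737e-06  3.39852070e-06 -1.00000000e+00]]
shift [ 52.51 -60.41 -11.77] twist -1.624
hom [289.93292894 157.81271781] [297.59231533 246.18201814]
```

View pics/crop1.png

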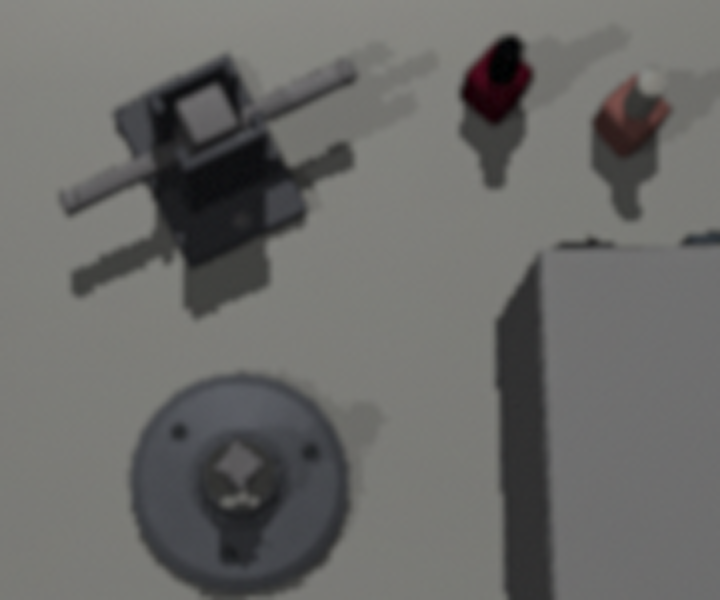

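The crop shows the wrench head at pixel (292,158), with the bar turned about 25° from world y. The tap's square is at (300,246), standing roughly as a diamond. Next I lift, turn, then go across.

>>> jog_arm([
  [[1,1.8,-2.1,-2.4,-0.11],[1,3.6,-4.2,-4.8,-0.22],[1,5.4,-6.3,-7.2,-0.33],[1,7.2,-8.4,-9.6,-0.44],[1,9,-10.5,-12,-0.54]],
])

```text
time_s: 1.42
position: [0.2291, -0.3328, 0.3634]
tool_rot: [0.0, 0.896, 0.445, 0.0]
ft_force: [0.3, -1.0, 0.6]
width: 0.997
grasp_force: 0.0
```

>>> jog_arm([
  [[1,0,0,0,-0.11],[1,0,0,0,-0.22],[1,0,0,0,-0.33],[1,0,0,0,-0.44],[1,0,0,0,-0.54]],
])

```text
time_s: 1.83
position: [0.2291, -0.3341, 0.3625]
tool_rot: [0.0, 0.744, 0.668, -0.0]
ft_force: [0.5, 0.3, 0.5]
width: 1.005
grasp_force: 0.0
```

>>> jog_arm([
  [[1,0,0,0,-0.11],[1,0,0,0,-0.22],[1,0,0,0,-0.33],[1,0,0,0,-0.44],[1,0,0,0,-0.54]],
])

```text
time_s: 2.25
position: [0.229, -0.3341, 0.3624]
tool_rot: [0.0, 0.539, 0.842, -0.0]
ft_force: [-0.1, 0.0, 0.3]
width: 1.001
grasp_force: 0.0
```

```bash
python3 -c "
from h import *
s=sense();print(s['time_s'],s['position'],s['q'],np.round(s['ft_force'],2))
goto(.42,.26,.36,.443)"
```

```text
2.25 [ 0.2290225  -0.33414458  0.36239493] [-9.69958263e-01  2.87361914e-02  6.58015941e-02  1.60763564e+00
  2.97599290e-05  1.69540397e-01] [-0.14  0.04  0.29]
shift [45.99 42.19  0.24] twist -0.012
```

>>> jog_arm([
  [[1,2.3,2.11,0,0],[1,4.6,4.22,0,0],[1,6.9,6.33,0,0],[1,9.2,8.44,0,0],[1,11.5,10.55,0,0]],
])

```text
time_s: 2.67
position: [0.2776, -0.1846, 0.3624]
tool_rot: [0.0, 0.542, 0.84, 0.0]
ft_force: [0.5, -0.4, 0.3]
width: 0.999
grasp_force: 0.0
```

>>> jog_arm([
  [[1,2.3,2.11,0,0],[1,4.6,4.22,0,0],[1,6.9,6.33,0,0],[1,9.2,8.44,0,0],[1,11.5,10.55,0,0]],
])

```text
time_s: 3.08
position: [0.3262, -0.036, 0.3626]
tool_rot: [0.001, 0.542, 0.841, 0.0]
ft_force: [0.8, 0.1, 0.2]
width: 1.001
grasp_force: 0.0
```

>>> jog_arm([
  [[1,2.3,2.11,0,0],[1,4.6,4.22,0,0],[1,6.9,6.33,0,0],[1,9.2,8.44,0,0],[1,11.5,10.55,0,0]],
])

```text
time_s: 3.5
position: [0.3748, 0.1125, 0.3625]
tool_rot: [0.0, 0.541, 0.841, 0.0]
ft_force: [0.3, -1.0, 0.1]
width: 1.005
grasp_force: 0.0
```

>>> jog_arm([
  [[1,2.3,2.11,0,0],[1,4.6,4.22,0,0],[1,6.9,6.33,0,0],[1,9.2,8.44,0,0],[1,11.5,10.55,0,0]],
])

```text
time_s: 3.92
position: [0.4234, 0.2607, 0.3623]
tool_rot: [0.0, 0.541, 0.841, 0.0]
ft_force: [0.7, -0.7, 0.7]
width: 0.997
grasp_force: 0.0
```

```bash
cat >c.py <<'E'
from h import *
import sys
s=sense();print(s['time_s'],s['position'],s['q'],np.round(s['ft_force'],2))
p=imaging.capture("wrist"); save(p,sys.argv[1]); print(p["xyz"],rot(p).round(3).tolist(),np.round(p["mtx"],1).tolist())
for n in ["wrench_centre","wrench_head","tap_top","lamp_foot","holder","wrench_socket"]:
    print(n,[(np.round(d["point"],4).tolist(),round(d["conf"],2)) for d in models.spot_point(p,n)])
E
python3 c.py w1.png
```

```text
3.9167 [0.42337864 0.26073413 0.36231538] [ 5.52059824e-01  2.18893565e-01  2.85380991e-01  1.63702895e+00
 -1.25013455e-04  1.69641661e+00] [ 0.73 -0.75  0.72]
[0.39189996 0.33222989 0.49374113] [[0.911, -0.393, -0.126], [0.413, 0.867, 0.277], [0.0, -0.305, 0.953]] [[371.6, 0.0, 317.3], [0.0, 371.6, 239.6], [0.0, 0.0, 1.0]]
wrench_centre [([0.5446, 0.2732, 0.0473], 0.95), ([0.1788, 0.2913, 0.0408], 0.77)]
wrench_head [([0.5376, 0.2691, 0.0746], 0.96), ([0.1834, 0.2964, 0.0656], 0.79)]
tap_top [([0.3903, 0.2592, 0.0802], 0.65)]
lamp_foot [([0.3858, 0.2653, -0.0006], 0.93)]
holder [([0.5383, 0.2738, 0.0018], 0.95)]
wrench_socket [([0.1829, 0.2941, -0.0006], 0.9), ([0.5463, 0.2731, 0.0065], 0.85)]
```

View pics/w1.png

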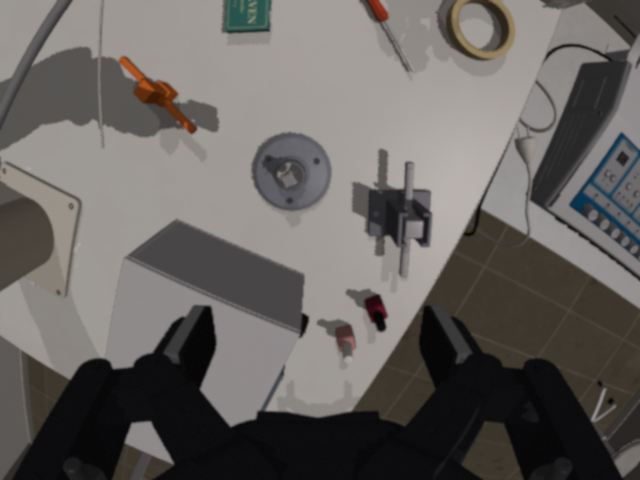

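The wrist view shows the tap at (288,176), the bar running from (408,165) to (404,272), and the bottles at (376,310) and (346,340), away from the holder. I'll crop closer.

```bash
cat >d.py <<'E'
from h import *
p=imaging.capture("wrist")
a=cv2.cvtColor(p["color"],cv2.COLOR_RGB2BGR)
A=cv2.resize(a[130:222,245:337],(600//1,600),interpolation=cv2.INTER_CUBIC)[:, :]
B=cv2.resize(a[150:290,360:445],(200*170//140*85//85,400)) 
B=cv2.resize(a[155:285,385:430],(200,578)); B=cv2.copyMakeBorder(B,0,22,0,0,cv2.BORDER_CONSTANT)
cv2.imwrite("pics/crop2.png",np.hstack([A,B]))
m=models.outline_of(p,"wrench_centre")
for q in m:
    v,u=np.nonzero(q["mask"]); W=unproj(p,np.c_[u,v],0.054,True)[:,:2]
    e=np.linalg.svd(W-W.mean(0),full_matrices=False)[2][0]; t=(W-W.mean(0))@e
    k=abs(t)>.03; W2=W[k]; e2=np.linalg.svd(W2-W2.mean(0),full_matrices=False)[2][0]
    print(q["conf"],W2.mean(0),"dir",np.degrees(np.arctan2(e2[1],e2[0])),"len",np.ptp(W2@e2),"mid",W2.mean(0)+e2*(np.ptp(W2@e2)/2+((W2-W2.mean(0))@e2).min()))
t=imaging.capture("top")
for c,pp,f in (("w",p,True),("t",t,False)):
    for q in models.outline_of(pp,"lamp_foot")[:1]:
        v,u=np.nonzero(q["mask"]); W=unproj(pp,np.c_[u,v],0.012,f)[:,:2]*1000
        print(c,q["conf"],cv2.minEnclosingCircle(W.astype(np.float32)))
    for q in models.outline_of(pp,"holder")[:1]: 
        v,u=np.nonzero(q["mask"]);W=unproj(pp,np.c_[u,v],0.054,f)[:,:2]; print(len(u),W.mean(0))
m=models.outline_of(t,"wrench_centre")[-1]["mask"]
v,u=np.nonzero(m); W=unproj(t,np.c_[u,v],0.054)[:,:2]
e=np.linalg.svd(W-W.mean(0),full_matrices=False)[2][0]; tt=(W-W.mean(0))@e; W2=W[abs(tt)>.03]
e2=np.linalg.svd(W2-W2.mean(0),full_matrices=False)[2][0]; r=(W2-W2.mean(0))@e2
print("top",W2.mean(0)+e2*(r.min()+r.max())/2,np.degrees(np.arctan2(e2[1],e2[0])),np.ptp(r))
E
python3 d.py
```

```text
0.91 [0.19308692 0.29358287] dir -21.88703099083737 len 0.14894643707975674 mid [0.18938692 0.29506929]
0.76 [0.53868253 0.27812854] dir -65.04163791652056 len 0.1493700991400559 mid [0.54118804 0.27274526]
w 0.83 ((386.9912109375, 261.8570556640625), 51.75929260253906)
2523 [0.52722542 0.27509648]
t 0.72 ((386.1275634765625, 258.5126953125), 52.58966827392578)d.py:24: RuntimeWarning: Mean of empty slice.
  e2=np.linalg.svd(W2-W2.mean(0),full_matrices=False)[2][0]; r=(W2-W2.mean(0))@e2
  ret = um.true_divide(
Traceback (most recent call last):
  File "d.py", line 24, in <module>
    e2=np.linalg.svd(W2-W2.mean(0),full_matrices=False)[2][0]; r=(W2-W2.mean(0))@e2
       ~~~~~~~~~~~~~~~~~~~~~~~~~~~~~~~~~~~~~~~~~~~~~~~~~~~^^^
IndexError: index 0 is out of bounds for axis 0 with size 0
```

View pics/crop2.png

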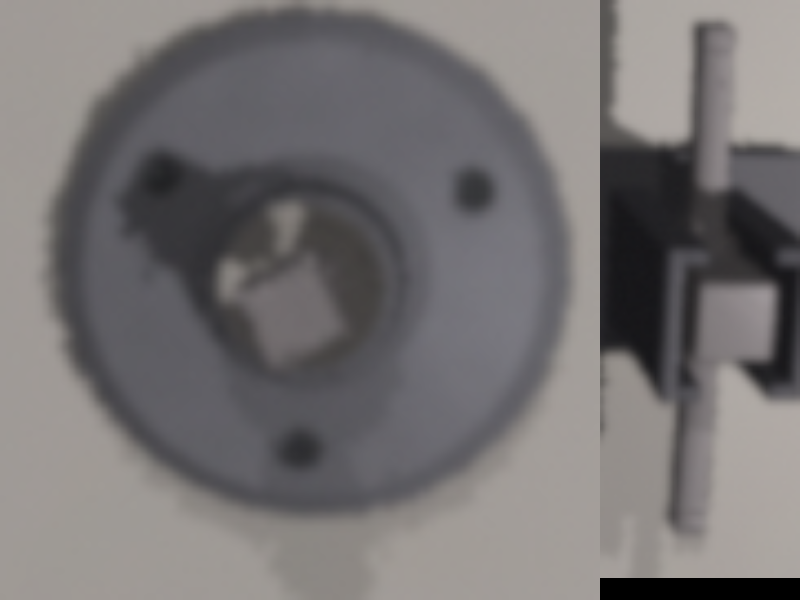

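```bash
cat >e.py <<'E'
from h import *
p=imaging.capture("wrist")
c=np.array([[240,295],[315,255],[347,328],[277,368]])*92/600+[245,130]
W=unproj(p,c,0.076,True)[:,:2]; print(W.round(4).tolist(),W.mean(0))
for i in range(4):
    d=W[(i+1)%4]-W[i]; print(np.degrees(np.arctan2(d[1],d[0]))%90,np.linalg.norm(d))
h=np.array([[697,282],[778,284],[772,361],[694,357]],float)-[600,0]; h=h*[45/200,130/578]+[385,155]
W=unproj(p,h,0.088,True)[:,:2]; print(W.round(4).tolist(),W.mean(0))
goto(.5173,.3228,.12,.436)
E
python3 e.py
```

```text
[[0.3788, 0.2618], [0.3879, 0.2735], [0.3982, 0.264], [0.3898, 0.2525]] [0.38867891 0.26293268]
52.02134624583876 0.014853833207184476
47.1668326749543 0.013965335418473585
53.94267576037706 0.01417433334940553
50.053818360361475 0.01439895414479364
[[0.5286, 0.2778], [0.5489, 0.2866], [0.5576, 0.2675], [0.5375, 0.2595]] [0.54317237 0.27285892]
shift [ 1.94 11.21 24.25] twist -0.01
```

The crops show the tap's square with corners near (240,295), (315,255), (347,328) and (277,368), so its yaw is about 51° modulo 90°. The wrench head sits square in the shield, with the bar along the slots.

>>> jog_arm([
  [[1,0.4,2.3,2,0],[1,0.8,4.6,4,0],[1,1.2,6.9,6,0],[1,1.6,9.2,8,-0.01],[1,1.94,11.3,10,-0.01]],
])

```text
time_s: 5.13
position: [0.5191, 0.3242, 0.2612]
tool_rot: [0.0, 0.537, 0.843, 0.0]
ft_force: [1.2, 0.1, 0.5]
width: 0.995
grasp_force: 0.0
```

>>> jog_arm([
  [[1,0,0,3,0],[1,0,0,6,0],[1,0,0,9,0],[1,0,0,12,0],[1,0,0,14.2,0]],
])

```text
time_s: 5.55
position: [0.5169, 0.3228, 0.1172]
tool_rot: [-0.001, 0.537, 0.843, -0.002]
ft_force: [0.2, -0.5, 0.0]
width: 1.0
grasp_force: 0.0
```

```bash
python3 -c "
from h import *
p=imaging.capture('wrist'); save(p,'w2.png',(140,100,540,400),2)
for n in ['wrench_centre','wrench_head']:
    print(n,[(np.round(d['point'],4).tolist(),round(d['conf'],2)) for d in models.spot_point(p,n)])
goto(.518,.323,.041,.436)"
```

```text
wrench_centre [([0.5425, 0.2704, 0.0476], 0.84)]
wrench_head [([0.5381, 0.2698, 0.0766], 0.97)]
shift [-0.01  0.14  7.72] twist -0.0
```

View pics/w2.png

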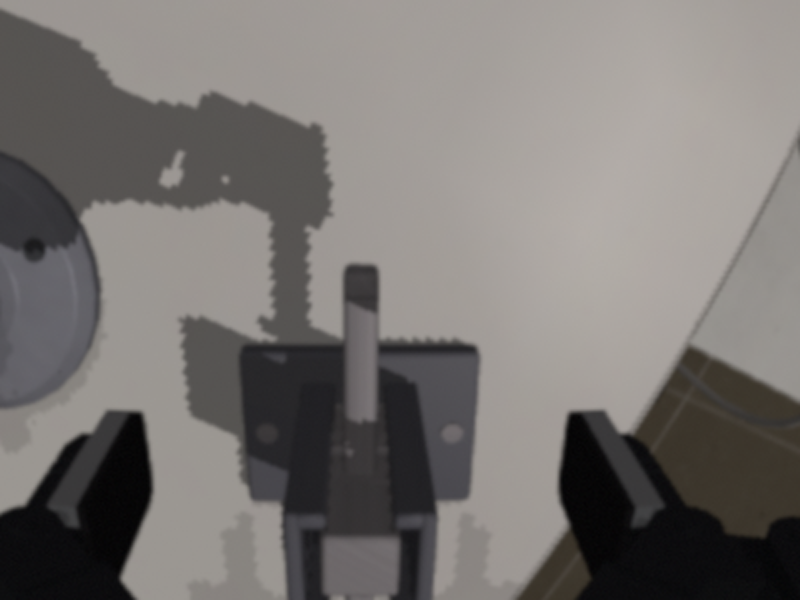

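The view shows the bar end at full-frame pixel (320,233), midway between the fingers. I check its position along the bar.

```bash
python3 -c "
from h import *
p=imaging.capture('wrist')
W=unproj(p,[[320.5,233]],.054,True)[0]; e=np.array([-np.sin(.436),np.cos(.436)])
print(W, W[:2]-.075*e, 'grip from end',(W[:2]-sense()['position'][:2])@e)"
```

```text
[0.51059655 0.34103807 0.054     ] [0.54227033 0.27305446] grip from end 0.01912898484096075
```

>>> jog_arm([
  [[1,0,0.05,1.6,0],[1,0,0.1,3.2,0],[1,0,0.1,4.8,0],[1,0,0.1,6.4,0],[1,0,0.1,7.65,0]],
])

```text
time_s: 6.17
position: [0.5207, 0.3249, 0.0457]
tool_rot: [0.001, 0.537, 0.843, 0.002]
ft_force: [0.1, 0.2, 0.3]
width: 1.0
grasp_force: 0.0
```

>>> jog_arm([
  [[0,0,0,0,0],[0,0,0,0,0],[0,0,0,0,0],[0,0,0,0,0],[0,0,0,0,0]],
])

```text
time_s: 6.58
position: [0.52, 0.3245, 0.0455]
tool_rot: [0.001, 0.537, 0.843, 0.001]
ft_force: [-0.7, 0.2, 0.6]
width: 0.298
grasp_force: 0.0
```

>>> jog_arm([
  [[0,0,0,0,0],[0,0,0,0,0],[0,0,0,0,0],[0,0,0,0,0],[0,0,0,0,0]],
])

```text
time_s: 7.0
position: [0.5194, 0.3243, 0.0445]
tool_rot: [0.0, 0.537, 0.843, 0.001]
ft_force: [-1.1, 0.3, 3.6]
width: 0.104
grasp_force: 61.0
```

>>> jog_arm([
  [[0,0,0,-0.5,0],[0,0,0,-1.5,0],[0,0,0,-2.5,0],[0,0,0,-3.5,0],[0,0,0,-4.5,0]],
])

```text
time_s: 7.42
position: [0.5191, 0.3239, 0.09]
tool_rot: [0.0, 0.537, 0.843, 0.0]
ft_force: [-0.3, 0.8, -1.7]
width: 0.102
grasp_force: 60.4
```

>>> jog_arm([
  [[0,0,0,-1.2,0],[0,0,0,-2.4,0],[0,0,0,-3.6,0],[0,0,0,-4.8,0],[0,0,0,-6,0]],
])

```text
time_s: 7.83
position: [0.5191, 0.3239, 0.1505]
tool_rot: [0.0, 0.537, 0.843, 0.0]
ft_force: [0.6, -0.9, -1.4]
width: 0.102
grasp_force: 60.4
```

>>> jog_arm([
  [[0,0,0,-1.2,0],[0,0,0,-2.2,0],[0,0,0,-2.5,0],[0,0,0,-2.5,0],[0,0,0,-2.5,0]],
])

```text
time_s: 8.25
position: [0.5189, 0.3238, 0.1737]
tool_rot: [-0.0, 0.537, 0.843, -0.0]
ft_force: [0.1, -1.2, -1.8]
width: 0.102
grasp_force: 60.4
```

```bash
python3 c.py w3.png
```

```text
8.25 [0.51890973 0.3238274  0.17374524] [5.57900696e-01 4.96644893e-01 2.00009449e-01 1.27423226e+00
 3.69103923e-05 1.69270999e+00] [ 0.12 -1.18 -1.76]
[0.48679476 0.39500367 0.30517135] [[0.907, -0.402, -0.128], [0.422, 0.864, 0.276], [-0.0, -0.304, 0.953]] [[371.6, 0.0, 317.3], [0.0, 371.6, 239.6], [0.0, 0.0, 1.0]]
wrench_centre [([0.5468, 0.2738, 0.1739], 0.68)]
wrench_head []
tap_top [([0.3932, 0.2603, 0.08], 0.56)]
lamp_foot [([0.3874, 0.2602, 0.0021], 0.76)]
holder [([0.5356, 0.2705, -0.0003], 0.82)]
wrench_socket [([0.188, 0.2922, -0.0006], 0.9), ([0.543, 0.2766, 0.1352], 0.79)]
```

View pics/w3.png

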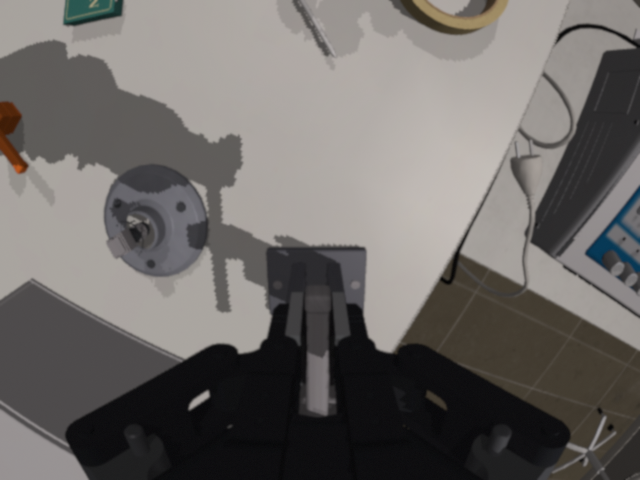

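The view shows the wrench held level and clear of the holder, with the tap at (135,235). Next I carry it over the tap.

```bash
python3 -c "
from h import *
goto(.3432,.2967,.165,.887)"
```

```text
shift [  4.97 -17.06   0.82] twist -0.451
```

>>> jog_arm([
  [[0,0.5,-1.7,0,-0.04],[0,1,-3.4,0,-0.09],[0,1.5,-5.1,0,-0.14],[0,2,-6.8,0,-0.18],[0,2.5,-8.5,0,-0.225]],
])

```text
time_s: 9.02
position: [0.4305, 0.3104, 0.1736]
tool_rot: [-0.0, 0.438, 0.899, -0.0]
ft_force: [1.0, -0.0, -1.3]
width: 0.098
grasp_force: 60.5
```

```bash
python3 -c "
from h import *
goto(.3432,.2967,.14,.887)"
```

```text
shift [ 4.3  -7.73  3.36] twist -0.224
```

>>> jog_arm([
  [[0,1.1,-2,0,-0.06],[0,2.2,-4,0,-0.12],[0,3.3,-6,0.8,-0.18],[0,4.3,-7.7,2,-0.224],[0,4.3,-7.73,3.3,-0.224]],
])

```text
time_s: 9.43
position: [0.3406, 0.2962, 0.1408]
tool_rot: [-0.001, 0.335, 0.942, -0.001]
ft_force: [0.0, 0.0, -1.3]
width: 0.097
grasp_force: 60.4
```

>>> jog_arm([
  [[0,0,0,0.1,0],[0,0,0,0.1,0],[0,0,0,0.1,0],[0,0,0,0.1,0],[0,0,0,0.1,0]],
])

```text
time_s: 9.85
position: [0.345, 0.2976, 0.1405]
tool_rot: [0.0, 0.337, 0.942, 0.001]
ft_force: [-0.4, 0.5, -1.6]
width: 0.1
grasp_force: 60.3
```

```bash
cat >f.py <<'E'
from h import *
import sys
s=sense();print(s['time_s'],s['position'],s['tool_rot'])
C=[]
for c,box in (("wrist",(240,200,390,460)),("side",(255,170,405,300)),("top",(230,180,380,310))):
    p=imaging.capture(c); im=cv2.cvtColor(p["color"],cv2.COLOR_RGB2BGR)[box[1]:box[3],box[0]:box[2]]
    C.append(im); cv2.imwrite("pics/raw_"+c+".png",cv2.cvtColor(p["color"],cv2.COLOR_RGB2BGR))
    for n in ["wrench_centre","wrench_head","wrench_socket","tap_top","lamp_foot"]:
        print(c,n,[(np.round(d["point"],4).tolist(),round(d["conf"],2)) for d in models.spot_point(p,n) if d["point"][0]>.3])
L=cv2.resize(C[0],(346,600),interpolation=cv2.INTER_CUBIC); R=np.vstack([cv2.resize(x,(346,300),interpolation=cv2.INTER_CUBIC) for x in C[1:]])
cv2.imwrite("pics/"+sys.argv[1],np.hstack([L,R]))
E
python3 f.py m1.png
```

```text
9.85 [0.34498031 0.29763014 0.14049686] [4.11979075e-04 3.36518957e-01 9.41676341e-01 6.99894245e-04]
wrist wrench_centre [([0.3914, 0.262, 0.1434], 0.67)]
wrist wrench_head []
wrist wrench_socket []
wrist tap_top []
wrist lamp_foot [([0.3873, 0.2612, -0.0014], 0.84)]
side wrench_centre [([0.3868, 0.2596, 0.1416], 0.93)]
side wrench_head [([0.3844, 0.2629, 0.1655], 0.85)]
side wrench_socket [([0.3887, 0.256, 0.1408], 0.75), ([0.387, 0.2621, 0.1026], 0.71)]
side tap_top [([0.388, 0.2594, 0.0751], 0.42)]
side lamp_foot []
top wrench_centre []
top wrench_head []
top wrench_socket []
top tap_top [([0.5415, 0.2735, 0.0018], 0.25)]
top lamp_foot [([0.5435, 0.2703, 0.0017], 0.33)]
```

View pics/m1.png

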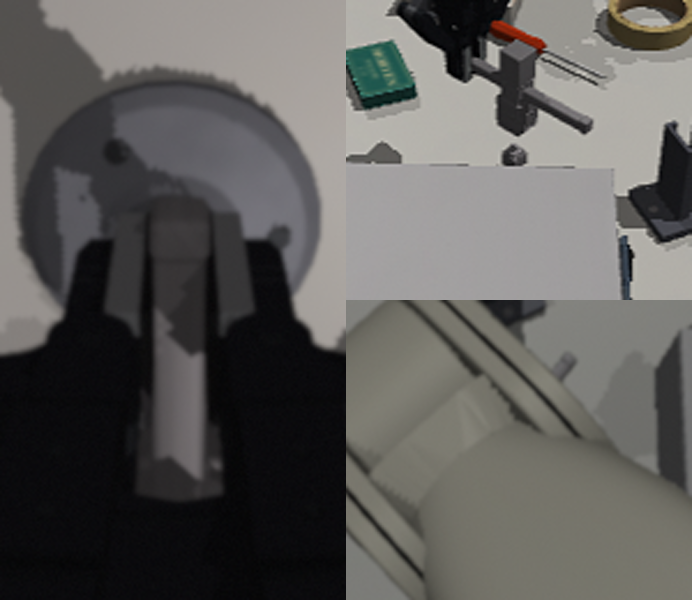

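The wrist view on the left shows the foot nearly centred under the bar. The side view, top right, shows the wrench body's lower corner at crop (517,133), almost directly above the tap at (514,155). The top view is blocked by the arm.

```bash
cat >g.py <<'E'
from h import *
from scipy.spatial import ConvexHull
s=sense(); R=yawy(s); yw=np.arctan2(R[1,1],R[0,1]); wc=s["position"][:2]-.0565*R[:2,0]; print("wrench by arm",wc,np.degrees(yw))
def sq(c,h,z,yaw): 
    k=np.array([[1,1],[1,-1],[-1,-1],[-1,1]])*h; r=np.array([[np.cos(yaw),-np.sin(yaw)],[np.sin(yaw),np.cos(yaw)]])
    return np.c_[k@r.T+c,np.full(4,z)]
p=imaging.capture("side")
m=models.outline_of(p,"wrench_centre")
m=[q for q in m if q["mask"][:,300:360].sum()>200][0]["mask"]
zc=s["position"][2]+.0045
rows=np.nonzero(m.any(1))[0]; print("wrench mask rows",rows.min(),rows.max())
for r in range(rows.max()-14,rows.max()+1,2):
    c=np.nonzero(m[r])[0]; print(r,c.min(),c.max(),end=" | ")
print()
print("proj bottom",[pix(p,q).round(1).tolist() for q in sq(wc,.0125,zc-.039,yw)])
print("proj head top",[pix(p,q).round(1).tolist() for q in sq(wc,.011,zc+.039,yw)], "head mask top:",[(r,np.nonzero(m[r])[0].min(),np.nonzero(m[r])[0].max()) for r in rows[:12:2]])
for q in models.outline_of(p,"tap_top")[:2]:
    v,u=np.nonzero(q["mask"]); print("tap",q["conf"],u.min(),u.max(),v.min(),v.max())
print("proj tap", [pix(p,q).round(1).tolist() for q in sq([.387,.261],.008,.076,.887)], pix(p,[.387,.261,.076]))
g=cv2.cvtColor(p["color"],cv2.COLOR_RGB2GRAY); print(g[228:244,318:340])
w=imaging.capture("wrist"); q=models.outline_of(w,"lamp_foot")[0]
c=max(cv2.findContours(q["mask"].astype(np.uint8),0,2)[0],key=len)[:,0]
c=c[(c[:,1]<300)]
for z in (.008,.014):
    W=unproj(w,c,z,True)[:,:2]
    from scipy.optimize import least_squares
    f=least_squares(lambda a:np.hypot(*(W-a[:2]).T)-.052,[.387,.261],loss="soft_l1",f_scale=.001); print("foot",z,f.x,len(c))
E
python3 g.py
```

```text
wrench by arm [0.38771613 0.26137538] 50.70798860187951
wrench mask rows 187 227
213 320 346 | 215 320 349 | 217 320 354 | 219 320 357 | 221 320 360 | 223 320 360 | 225 322 360 | 227 326 358 | 
proj bottom [[327.5, 217.2], [337.2, 222.6], [328.8, 228.9], [319.0, 223.4]]
proj head top [[327.7, 185.4], [336.9, 190.0], [329.0, 195.4], [319.8, 190.7]] head mask top: [(np.int64(187), np.int64(328), np.int64(329)), (np.int64(189), np.int64(324), np.int64(333)), (np.int64(191), np.int64(322), np.int64(335)), (np.int64(193), np.int64(321), np.int64(336)), (np.int64(195), np.int64(309), np.int64(336)), (np.int64(197), np.int64(309), np.int64(336))]
tap 0.51 322 332 233 241
tap 0.18 418 436 283 313
proj tap [[327.3, 230.6], [333.4, 234.1], [328.1, 238.2], [322.0, 234.6]] [327.67468582 234.37558526]
[[176 176 176 175 176 177 177 179 184 137  60  26  83 163 182 177 176 174
  175 175 175 175]
 [176 176 176 176 175 176 176 176 177 180 158 142 170 180 176 175 174 176
  175 176 176 176]
 [175 176 176 176 176 175 176 175 176 177 178 178 178 176 175 176 176 176
  175 176 176 176]
 [176 176 175 175 176
[... 566 characters left out ...]
  39  48  61  85  90  90  85  63 127 171 177
  176 176 176 175]
 [177 177 178 184 119  47  37  46  67  73 107  71  71  68  56 128 170 177
  177 176 176 176]
 [176 177 178 183 119  44  37  40  39  81 103  71  59  59  55 127 171 178
  176 176 176 175]
 [179 178 178 183 118  42  34  37  36  36  65  67  59  57  49 124 169 177
  176 176 176 176]
 [178 179 147 167 152  91  42  28  28  26  56  60  55  92 165 183 180 178
  178 178 179 179]
 [158 159 159 160 161 164 165 166 167 166 166 165 165 162 159 159 159 158
  160 142 133 133]
 [158 159 160 160 160 160 161 160 162 161 161 160 160 160 159 159 158 159
  160 161 162 162]]
foot 0.008 [0.38723148 0.26097225] 119
foot 0.014 [0.3861569  0.26198826] 119
```

The projected wrench matches the side picture to 0.2 px, and the tap is about 0.8 mm off in x. I correct that and lower in stages.

>>> jog_arm([
  [[0,0.06,-0.05,0.7,0],[0,0.06,-0.05,1.4,0],[0,0.06,-0.05,2.0,0],[0,0.06,-0.05,2.4,0],[0,0.06,-0.05,2.6,0]],
])

```text
time_s: 11.42
position: [0.3426, 0.2966, 0.1126]
tool_rot: [-0.0, 0.336, 0.942, -0.001]
ft_force: [-1.0, -0.3, -2.7]
width: 0.103
grasp_force: 60.4
```

>>> jog_arm([
  [[0,0,0,0.2,0],[0,0,0,0.4,0],[0,0,0,0.6,0],[0,0,0,0.7,0],[0,0,0,0.8,0]],
])

```text
time_s: 11.83
position: [0.3433, 0.2972, 0.1058]
tool_rot: [0.0, 0.336, 0.942, 0.0]
ft_force: [-0.8, -0.0, -1.8]
width: 0.102
grasp_force: 60.4
```

>>> jog_arm([
  [[0,0,0,0.1,0],[0,0,0,0.2,0],[0,0,0,0.3,0],[0,0,0,0.4,0],[0,0,0,0.4,0]],
])

```text
time_s: 12.25
position: [0.3432, 0.2973, 0.1018]
tool_rot: [-0.0, 0.336, 0.942, 0.0]
ft_force: [-0.9, 0.5, -0.2]
width: 0.101
grasp_force: 60.5
```

>>> jog_arm([
  [[0,0,0,0.1,0],[0,0,0,0.2,0],[0,0,0,0.3,0],[0,0,0,0.4,0],[0,0,0,0.4,0]],
])

```text
time_s: 12.67
position: [0.343, 0.2971, 0.0976]
tool_rot: [-0.0, 0.336, 0.942, -0.0]
ft_force: [-1.1, 1.1, -1.3]
width: 0.101
grasp_force: 60.4
```

>>> jog_arm([
  [[0,0,0,0.06,0],[0,0,0,0.12,0],[0,0,0,0.18,0],[0,0,0,0.24,0],[0,0,0,0.24,0]],
])

```text
time_s: 13.08
position: [0.3431, 0.2972, 0.0953]
tool_rot: [-0.0, 0.336, 0.942, 0.0]
ft_force: [-0.9, 1.0, -1.3]
width: 0.101
grasp_force: 60.5
```

>>> jog_arm([
  [[0,0,0,0.03,0],[0,0,0,0.06,0],[0,0,0,0.09,0],[0,0,0,0.12,0],[0,0,0,0.12,0]],
])

```text
time_s: 13.5
position: [0.3432, 0.2974, 0.0945]
tool_rot: [-0.0, 0.336, 0.942, 0.0]
ft_force: [-2.8, 1.9, 1.4]
width: 0.102
grasp_force: 60.9
```

>>> jog_arm([
  [[0,0,0,0.03,0],[0,0,0,0.03,0],[0.3,0,0,0.03,0],[0.6,0,0,0.03,0],[1,0,0,0.03,0]],
])

```text
time_s: 13.92
position: [0.3436, 0.2967, 0.0937]
tool_rot: [0.001, 0.336, 0.942, -0.0]
ft_force: [0.9, -0.4, 0.5]
width: 0.518
grasp_force: 0.0
```

>>> jog_arm([
  [[1,0,0,0,0],[1,0,0,0,0],[1,0,0,0,0],[1,0,0,0,0],[1,0,0,0,0]],
])

```text
time_s: 14.33
position: [0.3433, 0.2971, 0.0939]
tool_rot: [0.0, 0.336, 0.942, -0.0]
ft_force: [0.2, 0.3, -0.3]
width: 1.0
grasp_force: 0.0
```

>>> jog_arm([
  [[1,0,0,-2,0],[1,0,0,-4,0],[1,0,0,-6,0],[1,0,0,-8,0],[1,0,0,-10,0]],
])

```text
time_s: 14.75
position: [0.3431, 0.297, 0.1948]
tool_rot: [0.0, 0.336, 0.942, -0.0]
ft_force: [0.5, 0.4, -0.8]
width: 1.003
grasp_force: 0.0
```

>>> jog_arm([
  [[1,1,0,-1,0],[1,2,0,-2,0],[1,2,0,-2,0],[1,2,0,-2,0],[1,2,0,-2,0]],
])

```text
time_s: 15.17
position: [0.3269, 0.3096, 0.2128]
tool_rot: [-0.0, 0.336, 0.942, -0.001]
ft_force: [0.2, -0.7, 0.2]
width: 0.999
grasp_force: 0.0
```

```bash
python3 f.py m2.png; python3 - <<'E'
from h import *
p=imaging.capture("side")
m=[q for q in models.outline_of(p,"wrench_centre") if q["mask"][:,300:360].sum()>200][0]["mask"]
rows=np.nonzero(m.any(1))[0]; print([(r,np.nonzero(m[r])[0].min(),np.nonzero(m[r])[0].max()) for r in range(rows.min(),rows.max()+1,3)])
t=np.radians(50.7);k=np.array([[1,1],[1,-1],[-1,-1],[-1,1]])*.011; r=np.array([[np.cos(t),-np.sin(t)],[np.sin(t),np.cos(t)]])
print("pred top if seated",[pix(p,[*q,.138]).round(1).tolist() for q in k@r.T+[.387,.2615]])
E
```

```text
15.1667 [0.32694639 0.30957222 0.21280861] [-3.72212860e-04  3.35765244e-01  9.41945160e-01 -9.36986398e-04]
wrist wrench_centre [([0.3865, 0.2636, 0.0971], 0.66)]
wrist wrench_head [([0.3836, 0.2612, 0.1221], 0.97)]
wrist wrench_socket [([0.3878, 0.2638, 0.0565], 0.77)]
wrist tap_top []
wrist lamp_foot [([0.3838, 0.2607, -0.0012], 0.88), ([0.4099, 0.4932, 0.0011], 0.64)]
side wrench_centre [([0.388, 0.2585, 0.0975], 0.83), ([0.5551, 0.0683, -0.0046], 0.21)]
side wrench_head [([0.3834, 0.262, 0.1246], 0.72)]
side wrench_socket [([0.3883, 0.2623, 0.058], 0.63)]
side tap_top []
side lamp_foot []
top wrench_centre []
top wrench_head []
top wrench_socket []
top tap_top []
top lamp_foot []
[(207, np.int64(326), np.int64(329)), (210, np.int64(299), np.int64(334)), (213, np.int64(300), np.int64(335)), (216, np.int64(305), np.int64(335)), (219, np.int64(310), np.int64(335)), (222, np.int64(315), np.int64(335)), (225, np.int64(320), np.int64(335)), (228, np.int64(320), np.int64(339)), (231, np.int64(319), np.int64(344)), (234, np.int64(319), np.int64(349)), (237, np.int64(319), np.int64(354)), (240, np.int64(320), np.int64(359)), (243, np.int64(356), np.int64(358))]
pred top if seated [[327.3, 204.7], [336.0, 209.4], [328.4, 214.9], [319.6, 210.1]]
```

View pics/m2.png

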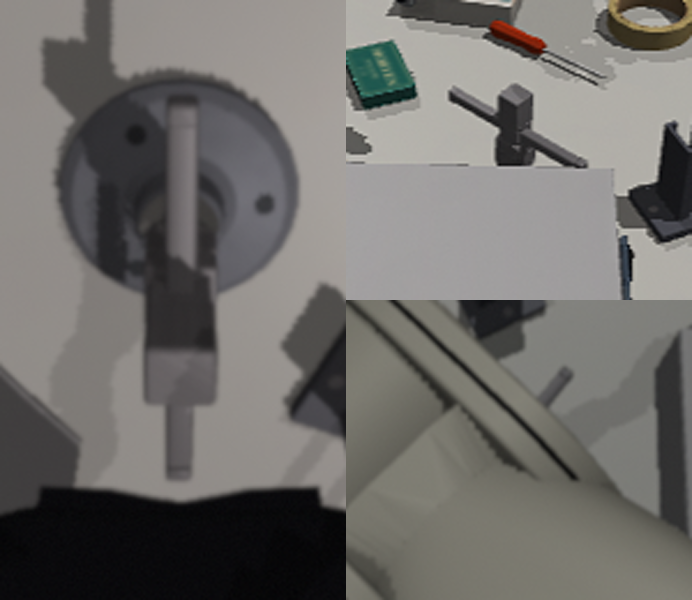

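The wrench stands squarely and seated on the tap: its head is at crop (180,377) in the wrist view, and it is upright in the side view. Now I turn the free gripper back half a turn to gain wrist range, then measure.

>>> jog_arm([
  [[1,0,0,0,-0.12],[1,0,0,0,-0.24],[1,0,0,0,-0.36],[1,0,0,0,-0.48],[1,0,0,0,-0.6]],
])

```text
time_s: 16.58
position: [0.3277, 0.3098, 0.2139]
tool_rot: [-0.0, 0.04, 0.999, 0.0]
ft_force: [0.1, 0.1, 0.1]
width: 0.996
grasp_force: 0.0
```

>>> jog_arm([
  [[1,0,0,0,-0.12],[1,0,0,0,-0.24],[1,0,0,0,-0.36],[1,0,0,0,-0.48],[1,0,0,0,-0.6]],
])

```text
time_s: 17.0
position: [0.3277, 0.3098, 0.2139]
tool_rot: [-0.0, -0.257, 0.966, 0.0]
ft_force: [0.0, -0.5, -1.0]
width: 1.004
grasp_force: 0.0
```

>>> jog_arm([
  [[1,0,0,0,-0.12],[1,0,0,0,-0.24],[1,0,0,0,-0.36],[1,0,0,0,-0.48],[1,0,0,0,-0.6]],
])

```text
time_s: 17.42
position: [0.3277, 0.3098, 0.2139]
tool_rot: [-0.0, -0.531, 0.847, 0.0]
ft_force: [-0.0, -0.0, -0.4]
width: 1.001
grasp_force: 0.0
```

>>> jog_arm([
  [[1,0,0,0,-0.12],[1,0,0,0,-0.24],[1,0,0,0,-0.36],[1,0,0,0,-0.48],[1,0,0,0,-0.6]],
])

```text
time_s: 17.83
position: [0.3277, 0.3098, 0.2139]
tool_rot: [-0.0, 0.758, -0.652, -0.0]
ft_force: [0.3, 1.4, 0.5]
width: 1.001
grasp_force: 0.0
```

>>> jog_arm([
  [[1,0,0,0,-0.12],[1,0,0,0,-0.24],[1,0,0,0,-0.36],[1,0,0,0,-0.48],[1,0,0,0,-0.6]],
])

```text
time_s: 18.25
position: [0.3277, 0.3098, 0.2139]
tool_rot: [-0.0, 0.917, -0.399, 0.0]
ft_force: [0.4, -0.4, 1.6]
width: 1.006
grasp_force: 0.0
```

```bash
cat >k.py <<'E'
from h import *
s=sense();print(s['time_s'],s['position'],s['q'])
p=imaging.capture("wrist")
for n in ["wrench_head","wrench_centre","lamp_foot"]:
    print(n,[(np.round(d["point"],4).tolist(),round(d["conf"],2)) for d in models.spot_point(p,n) if d["point"][0]>.3])
goto(.387,.2615,.175,.885+np.pi)
E
python3 k.py
```

```text
18.25 [0.32772089 0.30979392 0.21392337] [ 7.57274849e-01  1.59386632e-01 -1.72388889e-01  1.23898192e+00
  1.64047885e-05 -1.56286150e+00]
wrench_head [([0.3873, 0.2575, 0.1271], 0.95)]
wrench_centre [([0.4112, 0.4952, 0.0], 0.6)]
lamp_foot []
shift [ 7.56 -1.12  3.89] twist -0.145
```

>>> jog_arm([
  [[1,2,-0.3,0,-0.04],[1,4,-0.6,0,-0.08],[1,6,-0.9,1,-0.12],[1,7.56,-1.12,2.5,-0.145],[1,7.56,-1.12,3.9,-0.145]],
])

```text
time_s: 18.87
position: [0.3895, 0.2606, 0.1748]
tool_rot: [-0.001, 0.942, -0.337, 0.001]
ft_force: [0.2, 0.1, -1.6]
width: 1.003
grasp_force: 0.0
```

>>> jog_arm([
  [[1,0,0,0,0],[1,0,0,0,0],[1,0,0,0,0],[1,0,0,0,0],[1,0,0,0,0]],
])

```text
time_s: 19.28
position: [0.3874, 0.2624, 0.1759]
tool_rot: [-0.001, 0.942, -0.334, 0.001]
ft_force: [-1.0, -0.4, 0.2]
width: 0.999
grasp_force: 0.0
```

```bash
sed -i 's/^goto.*/goto(.387,.2615,.118,.885+np.pi)/' k.py; python3 k.py
```

```text
19.2833 [0.38737865 0.26241181 0.17588849] [ 5.95371076e-01  2.17835845e-01 -2.02889489e-01  1.14817736e+00
  4.51114295e-05 -1.86430815e+00]
wrench_head [([0.3872, 0.2587, 0.1246], 0.84)]
wrench_centre [([0.3891, 0.2641, 0.0993], 0.59)]
lamp_foot [([0.3867, 0.2634, -0.0019], 0.65), ([0.3867, 0.2629, 0.097], 0.58)]
shift [0.02 0.05 5.73] twist 0.004
```

>>> jog_arm([
  [[1,0.02,0.05,1.2,0],[1,0.02,0.05,2.4,0],[1,0.02,0.05,3.6,0],[1,0.02,0.05,4.8,0],[1,0.02,0.05,5.75,0]],
])

```text
time_s: 19.9
position: [0.3867, 0.2611, 0.1167]
tool_rot: [0.0, 0.942, -0.335, -0.0]
ft_force: [0.1, -0.3, 0.2]
width: 1.0
grasp_force: 0.0
```

>>> jog_arm([
  [[0.6,0,0,0,0],[0.4,0,0,0,0],[0.3,0,0,0,0],[0.2,0,0,0,0],[0,0,0,0,0]],
])

```text
time_s: 20.32
position: [0.3875, 0.2616, 0.1182]
tool_rot: [-0.001, 0.942, -0.335, 0.0]
ft_force: [0.6, 0.3, 0.3]
width: 0.303
grasp_force: 0.0
```

>>> jog_arm([
  [[0,0,0,0,0],[0,0,0,0,0],[0,0,0,0,0],[0,0,0,0,0],[0,0,0,0,0]],
])

```text
time_s: 20.73
position: [0.3873, 0.2614, 0.118]
tool_rot: [-0.0, 0.942, -0.335, 0.0]
ft_force: [-1.5, -1.9, 6.4]
width: 0.249
grasp_force: 61.9
```

```bash
python3 -c "
from h import *
s=sense();print(s['time_s'],s['position'],s['q'],s['ft_force'],s['moment'],s['width'])"
```

```text
20.7333 [0.38730787 0.26138435 0.11802609] [ 5.93685613e-01  2.72222895e-01 -2.96076249e-01  1.00138666e+00
 -3.49871331e-05 -1.86550516e+00] [-1.53833696 -1.89569414  6.40365822] [-0.20745523  0.29215982  0.08750434] 0.24904683920784149
```

>>> jog_arm([
  [[0,0,0,0.005,0.12],[0,0,0,0.01,0.24],[0,0,0,0.02,0.36],[0,0,0,0.03,0.48],[0,0,0,0.04,0.6]],
])

```text
time_s: 21.15
position: [0.3872, 0.261, 0.1176]
tool_rot: [-0.0, 0.8, -0.601, 0.0]
ft_force: [-2.5, -1.6, 7.1]
width: 0.25
grasp_force: 62.1
```

```bash
cat >l.py <<'E'
from h import *
s=sense();R=yawy(s);print(s['time_s'],s['position'].round(4),"q6",s['q'][5].round(3),"yaw",np.degrees(np.arctan2(R[1,1],R[0,1])).round(1),"F",s['ft_force'].round(1),"M",s['moment'].round(2),round(float(s['width']),3),"tau6",s['joint_torque'][5])
E
python3 l.py
```

```text
21.15 [0.3872 0.261  0.1176] q6 -1.26 yaw -163.8 F [-2.5 -1.6  7.1] M [-0.41  0.59  0.12] 0.25 tau6 -1.0512661188840866
```

>>> jog_arm([
  [[0,0,0,0.01,0.12],[0,0,0,0.015,0.24],[0,0,0,0.02,0.36],[0,0,0,0.03,0.48],[0,0,0,0.04,0.6]],
])

```text
time_s: 21.57
position: [0.3871, 0.261, 0.1173]
tool_rot: [0.0, -0.587, 0.81, -0.0]
ft_force: [-1.7, -2.0, 8.2]
width: 0.249
grasp_force: 62.1
```

```bash
python3 l.py
```

```text
21.5667 [0.3871 0.261  0.1173] q6 -0.66 yaw 161.8 F [-1.7 -2.   8.2] M [-0.58  0.44  0.23] 0.249 tau6 -0.9416451305150986
```

>>> jog_arm([
  [[0,0,0,0.01,0.12],[0,0,0,0.015,0.24],[0,0,0,0.02,0.36],[0,0,0,0.03,0.48],[0,0,0,0.04,0.6]],
])

```text
time_s: 21.98
position: [0.387, 0.2607, 0.1169]
tool_rot: [0.0, -0.321, 0.947, -0.001]
ft_force: [-1.6, -2.7, 7.6]
width: 0.245
grasp_force: 62.1
```

```bash
python3 l.py
```

```text
21.9833 [0.387  0.2607 0.1169] q6 -0.06 yaw 127.5 F [-1.6 -2.7  7.6] M [-0.73  0.43  0.2 ] 0.245 tau6 -0.9413185715675354
```

>>> jog_arm([
  [[0,0,0,0.01,0.12],[0,0,0,0.015,0.24],[0,0,0,0.02,0.36],[0,0,0,0.03,0.48],[0,0,0,0.04,0.6]],
])

```text
time_s: 22.4
position: [0.3869, 0.2605, 0.1165]
tool_rot: [0.0, -0.027, 1.0, -0.001]
ft_force: [-2.0, -4.1, 9.0]
width: 0.251
grasp_force: 62.3
```

>>> jog_arm([
  [[0,0,0,0.01,0.12],[0,0,0,0.015,0.24],[0,0,0,0.02,0.36],[0,0,0,0.03,0.48],[0,0,0,0.04,0.6]],
])

```text
time_s: 22.82
position: [0.3866, 0.2604, 0.1161]
tool_rot: [0.0, 0.27, 0.963, -0.001]
ft_force: [-2.8, -2.3, 8.8]
width: 0.246
grasp_force: 62.4
```

>>> jog_arm([
  [[0,0,0,0.01,0.12],[0,0,0,0.015,0.24],[0,0,0,0.015,0.24],[0,0,0,0.015,0.24],[0,0,0,0.015,0.24]],
])

```text
time_s: 23.23
position: [0.3865, 0.2605, 0.1159]
tool_rot: [0.0, 0.381, 0.925, -0.001]
ft_force: [-3.4, -3.0, 10.0]
width: 0.247
grasp_force: 62.4
```

```bash
python3 l.py
```

```text
23.2333 [0.3865 0.2605 0.1159] q6 1.374 yaw 45.3 F [-3.4 -3.  10. ] M [-0.8   0.81  0.15] 0.247 tau6 0.09395885048434138
```

>>> jog_arm([
  [[0,0,0,0,-0.116],[0,0,0,-0.01,-0.232],[0,0,0,-0.015,-0.348],[0,0,0,-0.02,-0.464],[0,0,0,-0.025,-0.58]],
])

```text
time_s: 23.65
position: [0.3867, 0.2605, 0.1162]
tool_rot: [0.0, 0.098, 0.995, -0.001]
ft_force: [-3.0, -1.9, 9.4]
width: 0.246
grasp_force: 62.5
```

>>> jog_arm([
  [[0,0,0,-0.01,-0.116],[0,0,0,-0.015,-0.232],[0,0,0,-0.02,-0.348],[0,0,0,-0.03,-0.464],[0,0,0,-0.035,-0.58]],
])

```text
time_s: 24.07
position: [0.387, 0.2607, 0.1167]
tool_rot: [0.0, -0.191, 0.982, -0.0]
ft_force: [-1.9, -2.8, 9.5]
width: 0.245
grasp_force: 62.4
```

>>> jog_arm([
  [[0,0,0,-0.01,-0.116],[0,0,0,-0.015,-0.232],[0,0,0,-0.02,-0.348],[0,0,0,-0.03,-0.464],[0,0,0,-0.035,-0.58]],
])

```text
time_s: 24.48
position: [0.3871, 0.2609, 0.117]
tool_rot: [0.0, -0.464, 0.886, -0.0]
ft_force: [-1.7, -2.7, 8.2]
width: 0.248
grasp_force: 62.4
```

```bash
python3 l.py
```

```text
24.4833 [0.3871 0.2609 0.117 ] q6 -0.371 yaw 145.3 F [-1.7 -2.7  8.2] M [-0.61  0.56 -0.07] 0.248 tau6 1.0935325920581818
```

>>> jog_arm([
  [[0,0,0,0,0.11],[0,0,0,0.005,0.22],[0,0,0,0.01,0.33],[0,0,0,0.02,0.44],[0,0,0,0.025,0.55]],
])

```text
time_s: 24.9
position: [0.387, 0.2607, 0.1167]
tool_rot: [0.0, -0.2, 0.98, -0.001]
ft_force: [-1.3, -2.6, 7.9]
width: 0.252
grasp_force: 62.2
```

>>> jog_arm([
  [[0,0,0,0.005,0.11],[0,0,0,0.01,0.22],[0,0,0,0.02,0.33],[0,0,0,0.03,0.44],[0,0,0,0.035,0.55]],
])

```text
time_s: 25.32
position: [0.3868, 0.2605, 0.1163]
tool_rot: [0.0, 0.073, 0.997, -0.001]
ft_force: [-2.1, -3.3, 9.2]
width: 0.248
grasp_force: 62.3
```

>>> jog_arm([
  [[0,0,0,0.005,0.11],[0,0,0,0.01,0.22],[0,0,0,0.02,0.33],[0,0,0,0.03,0.44],[0,0,0,0.035,0.55]],
])

```text
time_s: 25.73
position: [0.3866, 0.2605, 0.116]
tool_rot: [0.0, 0.341, 0.94, -0.001]
ft_force: [-3.6, -2.4, 9.3]
width: 0.249
grasp_force: 62.5
```

>>> jog_arm([
  [[0,0,0,0.005,0.11],[0,0,0,0.01,0.22],[0,0,0,0.02,0.33],[0,0,0,0.03,0.44],[0,0,0,0.035,0.55]],
])

```text
time_s: 26.15
position: [0.3863, 0.2606, 0.1156]
tool_rot: [-0.0, 0.583, 0.812, -0.001]
ft_force: [-2.8, -3.1, 9.6]
width: 0.25
grasp_force: 62.4
```

```bash
python3 l.py
```

```text
26.15 [0.3863 0.2606 0.1156] q6 1.839 yaw 18.6 F [-2.8 -3.1  9.6] M [-0.75  0.9   0.25] 0.25 tau6 -0.849567074328661
```

>>> jog_arm([
  [[0,0,0,0.005,0.11],[0,0,0,0.01,0.22],[0,0,0,0.02,0.33],[0,0,0,0.03,0.44],[0,0,0,0.035,0.55]],
])

```text
time_s: 26.57
position: [0.3862, 0.2608, 0.1152]
tool_rot: [-0.0, 0.782, 0.623, -0.001]
ft_force: [-4.5, -3.8, 10.3]
width: 0.246
grasp_force: 62.4
```

>>> jog_arm([
  [[0,0,0,0.005,0.11],[0,0,0,0.01,0.22],[0,0,0,0.02,0.33],[0,0,0,0.03,0.44],[0,0,0,0.035,0.55]],
])

```text
time_s: 26.98
position: [0.3863, 0.261, 0.1149]
tool_rot: [-0.0, 0.922, 0.388, -0.0]
ft_force: [-3.3, -2.2, 9.4]
width: 0.249
grasp_force: 62.4
```

```bash
python3 l.py
```

```text
26.9833 [0.3863 0.261  0.1149] q6 2.939 yaw -44.4 F [-3.3 -2.2  9.4] M [-0.48  0.91  0.21] 0.249 tau6 -0.8491376414895058
```

>>> jog_arm([
  [[0,0,0,0,-0.116],[0,0,0,-0.01,-0.232],[0,0,0,-0.015,-0.348],[0,0,0,-0.02,-0.464],[0,0,0,-0.025,-0.58]],
])

```text
time_s: 27.4
position: [0.3862, 0.2609, 0.1152]
tool_rot: [-0.0, 0.769, 0.639, -0.001]
ft_force: [-4.5, -3.4, 10.3]
width: 0.245
grasp_force: 62.6
```

>>> jog_arm([
  [[0,0,0,-0.01,-0.116],[0,0,0,-0.015,-0.232],[0,0,0,-0.02,-0.348],[0,0,0,-0.03,-0.464],[0,0,0,-0.035,-0.58]],
])

```text
time_s: 27.82
position: [0.3863, 0.2606, 0.1156]
tool_rot: [-0.0, 0.554, 0.832, -0.001]
ft_force: [-2.7, -2.2, 11.1]
width: 0.25
grasp_force: 62.5
```

>>> jog_arm([
  [[0,0,0,-0.01,-0.116],[0,0,0,-0.015,-0.232],[0,0,0,-0.02,-0.348],[0,0,0,-0.03,-0.464],[0,0,0,-0.035,-0.58]],
])

```text
time_s: 28.23
position: [0.3866, 0.2605, 0.116]
tool_rot: [0.0, 0.293, 0.956, -0.001]
ft_force: [-3.0, -3.1, 10.7]
width: 0.249
grasp_force: 62.6
```

```bash
python3 l.py
```

```text
28.2333 [0.3866 0.2605 0.116 ] q6 1.189 yaw 55.9 F [-3.  -3.1 10.7] M [-0.88  0.77 -0.12] 0.249 tau6 1.0929009318351746
```

>>> jog_arm([
  [[0.3,0,0,0,0],[0.6,0,0,0,0],[1,0,0,0,0],[1,0,0,0,0],[1,0,0,0,0]],
])

```text
time_s: 28.65
position: [0.3869, 0.2612, 0.1149]
tool_rot: [-0.0, 0.296, 0.955, -0.0]
ft_force: [-0.4, 0.4, -0.6]
width: 0.854
grasp_force: 0.0
```

>>> jog_arm([
  [[1,0,0,0,0],[1,0,0,0,0],[1,0,0,-1.5,0],[1,0,0,-3,0],[1,0,0,-5,0]],
])

```text
time_s: 29.07
position: [0.3861, 0.2607, 0.1646]
tool_rot: [-0.001, 0.296, 0.955, -0.001]
ft_force: [0.5, -0.1, 0.3]
width: 0.998
grasp_force: 0.0
```

```bash
python3 l.py; python3 k.py
```

```text
29.0667 [0.3861 0.2607 0.1646] q6 1.195 yaw 55.6 F [ 0.5 -0.1  0.3] M [-0.01 -0.07  0.02] 0.998 tau6 9.859957970093092e-06
29.0667 [0.38613173 0.26067614 0.16461854] [ 5.93786459e-01  2.27009619e-01 -2.22386369e-01  1.12432330e+00
  4.68736393e-05  1.19473961e+00]
wrench_head [([0.3852, 0.2575, 0.1247], 0.66)]
wrench_centre [([0.3891, 0.2624, 0.0558], 0.74), ([0.3867, 0.2649, 0.0954], 0.58)]
lamp_foot [([0.3868, 0.2608, -0.0012], 0.69)]
shift [ 0.03 -0.01  4.74] twist -3.057
```

>>> jog_arm([
  [[1,0,0,0,-0.12],[1,0,0,0,-0.24],[1,0,0,0,-0.36],[1,0,0,0,-0.48],[1,0,0,0,-0.6]],
])

```text
time_s: 29.68
position: [0.3862, 0.2607, 0.1637]
tool_rot: [-0.001, -0.003, 1.0, -0.001]
ft_force: [-0.2, -0.2, 0.3]
width: 0.998
grasp_force: 0.0
```

>>> jog_arm([
  [[1,0,0,0,-0.12],[1,0,0,0,-0.24],[1,0,0,0,-0.36],[1,0,0,0,-0.48],[1,0,0,0,-0.6]],
])

```text
time_s: 30.1
position: [0.3862, 0.2607, 0.1637]
tool_rot: [-0.001, -0.298, 0.955, -0.0]
ft_force: [0.1, -0.6, 0.4]
width: 0.999
grasp_force: 0.0
```

>>> jog_arm([
  [[1,0,0,0,-0.12],[1,0,0,0,-0.24],[1,0,0,0,-0.36],[1,0,0,0,-0.48],[1,0,0,0,-0.6]],
])

```text
time_s: 30.52
position: [0.3862, 0.2606, 0.1637]
tool_rot: [-0.001, -0.567, 0.824, 0.0]
ft_force: [-0.5, 0.6, -0.0]
width: 1.003
grasp_force: 0.0
```

>>> jog_arm([
  [[1,0,0,0,-0.12],[1,0,0,0,-0.24],[1,0,0,0,-0.36],[1,0,0,0,-0.48],[1,0,0,0,-0.6]],
])

```text
time_s: 30.93
position: [0.3862, 0.2607, 0.1637]
tool_rot: [0.001, 0.785, -0.62, -0.0]
ft_force: [-0.4, 0.4, -0.6]
width: 1.003
grasp_force: 0.0
```

>>> jog_arm([
  [[1,0,0,0,-0.12],[1,0,0,0,-0.24],[1,0,0,0,-0.36],[1,0,0,0,-0.48],[1,0,0,0,-0.6]],
])

```text
time_s: 31.35
position: [0.3862, 0.2607, 0.1637]
tool_rot: [0.001, 0.933, -0.36, -0.001]
ft_force: [-0.4, 0.1, 0.5]
width: 1.005
grasp_force: 0.0
```

>>> jog_arm([
  [[1,0,0,0,-0.12],[1,0,0,0,-0.14],[1,0,0,0,-0.14],[1,0,0,0,-0.14],[1,0,0,0,-0.14]],
])

```text
time_s: 31.77
position: [0.3868, 0.2611, 0.1648]
tool_rot: [0.0, 0.955, -0.297, -0.0]
ft_force: [0.7, 0.1, 0.2]
width: 1.0
grasp_force: 0.0
```

```bash
python3 l.py; python3 -c "
from h import *
goto(.3865,.2610,.116,np.radians(55.9)+np.pi)"
```

```text
31.7667 [0.3868 0.2611 0.1648] q6 -1.944 yaw -124.6 F [0.7 0.1 0.2] M [ 0.06 -0.   -0.02] 1.0 tau6 0.011203573958482593
shift [-0.02  0.02  4.88] twist -0.009
```

>>> jog_arm([
  [[1,0,0,1.2,0],[1,0,0,2.4,0],[1,0,0,3.6,0],[1,0,0,4.5,0],[1,0,0,4.88,0]],
])

```text
time_s: 32.18
position: [0.3862, 0.2607, 0.115]
tool_rot: [0.001, 0.955, -0.297, -0.001]
ft_force: [1.1, 0.4, 0.4]
width: 0.998
grasp_force: 0.0
```

>>> jog_arm([
  [[0.6,0,0,0,0],[0.4,0,0,0,0],[0.3,0,0,0,0],[0.2,0,0,0,0],[0,0,0,0,0]],
])

```text
time_s: 32.6
position: [0.3874, 0.2615, 0.1169]
tool_rot: [-0.0, 0.955, -0.297, 0.0]
ft_force: [-0.5, -0.7, -0.5]
width: 0.295
grasp_force: 0.0
```

>>> jog_arm([
  [[0,0,0,0,0],[0,0,0,0,0],[0,0,0,0,0],[0,0,0,0,0],[0,0,0,0,0]],
])

```text
time_s: 33.02
position: [0.3872, 0.2612, 0.1169]
tool_rot: [-0.0, 0.955, -0.297, 0.0]
ft_force: [-0.9, -2.4, 5.9]
width: 0.247
grasp_force: 61.6
```

```bash
python3 l.py
```

```text
33.0167 [0.3872 0.2612 0.1169] q6 -1.945 yaw -124.5 F [-0.9 -2.4  5.9] M [-0.44  0.28  0.04] 0.247 tau6 -0.008337938343174756
```

>>> jog_arm([
  [[0,0,0,0,0.12],[0,0,0,0.005,0.24],[0,0,0,0.01,0.36],[0,0,0,0.02,0.48],[0,0,0,0.03,0.6]],
])

```text
time_s: 33.43
position: [0.3872, 0.2608, 0.1165]
tool_rot: [0.0, 0.823, -0.568, 0.001]
ft_force: [-1.3, -2.0, 5.8]
width: 0.242
grasp_force: 61.7
```

>>> jog_arm([
  [[0,0,0,0.01,0.12],[0,0,0,0.015,0.24],[0,0,0,0.02,0.36],[0,0,0,0.03,0.48],[0,0,0,0.04,0.6]],
])

```text
time_s: 33.85
position: [0.387, 0.2606, 0.1161]
tool_rot: [-0.0, -0.618, 0.786, -0.001]
ft_force: [-0.5, -2.0, 6.6]
width: 0.247
grasp_force: 61.7
```

>>> jog_arm([
  [[0,0,0,0.01,0.12],[0,0,0,0.015,0.24],[0,0,0,0.02,0.36],[0,0,0,0.03,0.48],[0,0,0,0.04,0.6]],
])

```text
time_s: 34.27
position: [0.3867, 0.2605, 0.1156]
tool_rot: [-0.0, -0.359, 0.934, -0.001]
ft_force: [-2.3, -3.9, 7.5]
width: 0.246
grasp_force: 62.1
```

>>> jog_arm([
  [[0,0,0,0.01,0.12],[0,0,0,0.015,0.24],[0,0,0,0.02,0.36],[0,0,0,0.03,0.48],[0,0,0,0.04,0.6]],
])

```text
time_s: 34.68
position: [0.3864, 0.2605, 0.1152]
tool_rot: [-0.0, -0.067, 0.998, -0.001]
ft_force: [-3.4, -4.0, 8.8]
width: 0.249
grasp_force: 62.2
```

>>> jog_arm([
  [[0,0,0,0.01,0.12],[0,0,0,0.015,0.24],[0,0,0,0.02,0.36],[0,0,0,0.03,0.48],[0,0,0,0.04,0.6]],
])

```text
time_s: 35.1
position: [0.3861, 0.2607, 0.1149]
tool_rot: [-0.001, 0.231, 0.973, -0.001]
ft_force: [-3.3, -2.5, 8.4]
width: 0.251
grasp_force: 62.2
```

```bash
python3 l.py
```

```text
35.1 [0.3861 0.2607 0.1149] q6 1.06 yaw 63.3 F [-3.3 -2.5  8.4] M [-0.73  0.86  0.29] 0.251 tau6 -0.9453623369336128
```

>>> jog_arm([
  [[0,0,0,0.005,0.06],[0,0,0,0.01,0.12],[0,0,0,0.01,0.18],[0,0,0,0.015,0.24],[0,0,0,0.02,0.3]],
])

```text
time_s: 35.52
position: [0.3861, 0.2608, 0.1147]
tool_rot: [-0.001, 0.372, 0.928, -0.001]
ft_force: [-3.9, -2.5, 7.7]
width: 0.248
grasp_force: 62.2
```

```bash
python3 l.py
```

```text
35.5167 [0.3861 0.2608 0.1147] q6 1.357 yaw 46.3 F [-3.9 -2.5  7.7] M [-0.63  0.92  0.17] 0.248 tau6 -0.3674075659364462
```

Not bottomed yet, so I go back another quarter and then forward to the stop.

>>> jog_arm([
  [[0,0,0,0,-0.116],[0,0,0,-0.01,-0.232],[0,0,0,-0.015,-0.348],[0,0,0,-0.02,-0.464],[0,0,0,-0.025,-0.58]],
])

```text
time_s: 35.93
position: [0.3863, 0.2606, 0.115]
tool_rot: [-0.0, 0.088, 0.996, -0.001]
ft_force: [-3.0, -3.3, 9.5]
width: 0.25
grasp_force: 62.0
```

>>> jog_arm([
  [[0,0,0,-0.01,-0.116],[0,0,0,-0.015,-0.232],[0,0,0,-0.02,-0.348],[0,0,0,-0.03,-0.464],[0,0,0,-0.035,-0.58]],
])

```text
time_s: 36.35
position: [0.3865, 0.2605, 0.1154]
tool_rot: [-0.0, -0.201, 0.98, -0.001]
ft_force: [-2.1, -3.0, 7.6]
width: 0.251
grasp_force: 62.0
```

>>> jog_arm([
  [[0,0,0,-0.01,-0.116],[0,0,0,-0.015,-0.232],[0,0,0,-0.02,-0.348],[0,0,0,-0.03,-0.464],[0,0,0,-0.035,-0.58]],
])

```text
time_s: 36.77
position: [0.3868, 0.2605, 0.1158]
tool_rot: [-0.0, -0.473, 0.881, -0.001]
ft_force: [-2.1, -4.0, 7.9]
width: 0.244
grasp_force: 61.9
```

```bash
python3 l.py
```

```text
36.7667 [0.3868 0.2605 0.1158] q6 -0.391 yaw 146.4 F [-2.1 -4.   7.9] M [-0.87  0.53 -0.07] 0.244 tau6 1.095305196940899
```

>>> jog_arm([
  [[0,0,0,0,0.116],[0,0,0,0.01,0.232],[0,0,0,0.015,0.348],[0,0,0,0.02,0.464],[0,0,0,0.025,0.58]],
])

```text
time_s: 37.18
position: [0.3865, 0.2604, 0.1154]
tool_rot: [-0.0, -0.195, 0.981, -0.001]
ft_force: [-2.8, -3.5, 8.1]
width: 0.248
grasp_force: 61.8
```

>>> jog_arm([
  [[0,0,0,0.01,0.116],[0,0,0,0.015,0.232],[0,0,0,0.02,0.348],[0,0,0,0.03,0.464],[0,0,0,0.035,0.58]],
])

```text
time_s: 37.6
position: [0.3863, 0.2606, 0.115]
tool_rot: [-0.001, 0.093, 0.996, -0.001]
ft_force: [-2.7, -1.7, 7.1]
width: 0.246
grasp_force: 62.0
```

>>> jog_arm([
  [[0,0,0,0.01,0.116],[0,0,0,0.015,0.232],[0,0,0,0.02,0.348],[0,0,0,0.03,0.464],[0,0,0,0.035,0.58]],
])

```text
time_s: 38.02
position: [0.3861, 0.2608, 0.1147]
tool_rot: [-0.001, 0.374, 0.928, -0.0]
ft_force: [-4.3, -2.4, 7.9]
width: 0.25
grasp_force: 62.2
```

```bash
python3 l.py
```

```text
38.0167 [0.3861 0.2608 0.1147] q6 1.36 yaw 46.1 F [-4.3 -2.4  7.9] M [-0.57  0.89  0.27] 0.25 tau6 -0.9444364160299301
```

>>> jog_arm([
  [[0,0,0,0,0.03],[0,0,0,0.005,0.06],[0,0,0,0.005,0.09],[0,0,0,0.01,0.12],[0,0,0,0.01,0.15]],
])

```text
time_s: 38.43
position: [0.3861, 0.2609, 0.1146]
tool_rot: [-0.001, 0.44, 0.898, -0.0]
ft_force: [-3.3, -2.2, 8.6]
width: 0.247
grasp_force: 62.1
```

```bash
python3 l.py
```

```text
38.4333 [0.3861 0.2609 0.1146] q6 1.505 yaw 37.8 F [-3.3 -2.2  8.6] M [-0.59  0.94  0.24] 0.247 tau6 -0.07819168036803603
```

>>> jog_arm([
  [[0,0,0,0,0.03],[0,0,0,0.005,0.06],[0,0,0,0.005,0.09],[0,0,0,0.01,0.12],[0,0,0,0.01,0.15]],
])

```text
time_s: 38.85
position: [0.3861, 0.261, 0.1145]
tool_rot: [-0.001, 0.506, 0.862, -0.0]
ft_force: [-3.7, -2.6, 8.7]
width: 0.253
grasp_force: 62.2
```

```bash
python3 l.py
```

```text
38.85 [0.3861 0.261  0.1145] q6 1.655 yaw 29.2 F [-3.7 -2.6  8.7] M [-0.48  0.89  0.22] 0.253 tau6 -0.07838111836463213
```

>>> jog_arm([
  [[0,0,0,0,0.03],[0,0,0,0.005,0.06],[0,0,0,0.005,0.06],[0,0,0,0.005,0.06],[0,0,0,0.005,0.06]],
])

```text
time_s: 39.27
position: [0.3861, 0.261, 0.1144]
tool_rot: [-0.001, 0.531, 0.847, -0.0]
ft_force: [-3.5, -1.9, 8.1]
width: 0.246
grasp_force: 62.1
```

```bash
python3 l.py
```

```text
39.2667 [0.3861 0.261  0.1144] q6 1.714 yaw 25.8 F [-3.5 -1.9  8.1] M [-0.5   0.9   0.16] 0.246 tau6 0.17932457383722067
```

>>> jog_arm([
  [[0,0,0,0,0.03],[0,0,0,0.005,0.06],[0,0,0,0.005,0.08],[0,0,0,0.005,0.1],[0,0,0,0.01,0.12]],
])

```text
time_s: 39.68
position: [0.3861, 0.2611, 0.1144]
tool_rot: [-0.001, 0.581, 0.814, -0.0]
ft_force: [-3.1, -2.0, 7.4]
width: 0.25
grasp_force: 62.2
```

```bash
python3 l.py
```

```text
39.6833 [0.3861 0.2611 0.1144] q6 1.835 yaw 18.9 F [-3.1 -2.   7.4] M [-0.47  0.93  0.29] 0.25 tau6 0.01770170987583697
```

>>> jog_arm([
  [[0,0,0,0,0.03],[0,0,0,0.005,0.06],[0,0,0,0.005,0.08],[0,0,0,0.005,0.08],[0,0,0,0.005,0.08]],
])

```text
time_s: 40.1
position: [0.3861, 0.2611, 0.1143]
tool_rot: [-0.001, 0.613, 0.79, -0.0]
ft_force: [-3.4, -1.7, 8.5]
width: 0.245
grasp_force: 62.2
```

```bash
python3 l.py
```

```text
40.1 [0.3861 0.2611 0.1143] q6 1.914 yaw 14.4 F [-3.4 -1.7  8.5] M [-0.47  0.94  0.22] 0.245 tau6 0.19846512470394373
```

>>> jog_arm([
  [[0,0,0,0,0.03],[0,0,0,0,0.06],[0,0,0,0.005,0.08],[0,0,0,0.005,0.1],[0,0,0,0.005,0.12]],
])

```text
time_s: 40.52
position: [0.3862, 0.2613, 0.1143]
tool_rot: [-0.001, 0.659, 0.752, -0.0]
ft_force: [-2.6, -1.0, 6.6]
width: 0.249
grasp_force: 63.3
```

```bash
python3 l.py
```

```text
40.5167 [0.3862 0.2613 0.1143] q6 2.034 yaw 7.5 F [-2.6 -1.   6.6] M [-0.39  0.8   0.65] 0.249 tau6 0.43720233254134655
```

>>> jog_arm([
  [[0,0,0,0,0.02],[0,0,0,0,0.04],[0,0,0,0,0.04],[0,0,0,0,0.04],[0,0,0,0,0.04]],
])

```text
time_s: 40.93
position: [0.3862, 0.2614, 0.1143]
tool_rot: [-0.001, 0.674, 0.739, -0.0]
ft_force: [-2.7, -2.1, 7.8]
width: 0.248
grasp_force: 63.8
```

```bash
python3 l.py
```

```text
40.9333 [0.3862 0.2614 0.1143] q6 2.073 yaw 5.3 F [-2.7 -2.1  7.8] M [-0.38  0.91  0.8 ] 0.248 tau6 0.7586812600493431
```

Hard at the bottom: the moment rose from 0.22 to 0.8 N m. I relax, let go and rise.

>>> jog_arm([
  [[0,0,0,0,-0.03],[0,0,0,0,-0.06],[0.2,0,0,0,-0.06],[0.5,0,0,0,-0.06],[1,0,0,0,-0.06]],
])

```text
time_s: 41.35
position: [0.387, 0.2614, 0.1137]
tool_rot: [-0.0, 0.652, 0.758, 0.0]
ft_force: [0.3, -0.1, -0.0]
width: 0.519
grasp_force: 0.0
```

>>> jog_arm([
  [[1,0,0,0,0],[1,0,0,0,0],[1,0,0,0,0],[1,0,0,0,0],[1,0,0,0,0]],
])

```text
time_s: 41.77
position: [0.387, 0.2612, 0.1137]
tool_rot: [-0.0, 0.652, 0.758, -0.0]
ft_force: [0.5, -0.6, 0.4]
width: 1.002
grasp_force: 0.0
```

>>> jog_arm([
  [[1,0,0,-2,0],[1,0,0,-4,0],[1,0,0,-6,0],[1,0,0,-9,0],[1,0,0,-12,0]],
])

```text
time_s: 42.18
position: [0.3864, 0.2608, 0.2344]
tool_rot: [-0.0, 0.652, 0.758, -0.001]
ft_force: [0.3, 0.0, -0.9]
width: 1.0
grasp_force: 0.0
```

```bash
python3 - <<'E'
from h import *
s=sense(); print(s["time_s"],s["position"])
w=imaging.capture("wrist"); p=imaging.capture("side")
for n in ["wrench_head","wrench_centre","wrench_socket"]:
    for q in (w,p): print(n,[(np.round(d["point"],4).tolist(),round(d["conf"],2)) for d in models.spot_point(q,n) if d["point"][0]>.3])
for q in models.outline_of(p,"wrench_centre"):
    m=q["mask"]
    if m[:,300:360].sum()>100: r=np.nonzero(m.any(1))[0]; print([(i,np.nonzero(m[i])[0].min(),np.nonzero(m[i])[0].max()) for i in range(r.min(),r.max()+1,4)])
print("head top if seated",pix(p,[.387,.2615,.1335]), "unbottomed",pix(p,[.387,.2615,.138]))
a=cv2.resize(cv2.cvtColor(w["color"],cv2.COLOR_RGB2BGR)[150:400,200:440],(380,396)); b=cv2.resize(cv2.cvtColor(p["color"],cv2.COLOR_RGB2BGR)[150:360,240:460],(415,396),interpolation=cv2.INTER_CUBIC)
cv2.imwrite("pics/end.png",np.hstack([a,b]))
E
```

```text
42.1833 [0.38635746 0.26077347 0.23438732]
wrench_head [([0.3825, 0.2609, 0.1203], 0.94)]
wrench_head [([0.3824, 0.2605, 0.1165], 0.73)]
wrench_centre [([0.3897, 0.2625, 0.0939], 0.79)]
wrench_centre [([0.384, 0.2582, 0.0941], 0.93)]
wrench_socket [([0.3914, 0.2636, 0.0523], 0.6)]
wrench_socket [([0.3877, 0.2618, 0.0527], 0.72)]
[(203, np.int64(318), np.int64(320)), (207, np.int64(317), np.int64(322)), (211, np.int64(318), np.int64(333)), (215, np.int64(320), np.int64(334)), (219, np.int64(321), np.int64(334)), (223, np.int64(322), np.int64(333)), (227, np.int64(321), np.int64(333)), (231, np.int64(320), np.int64(334)), (235, np.int64(319), np.int64(334)), (239, np.int64(320), np.int64(334))]
head top if seated [327.82654081 211.58540422] unbottomed [327.83843801 209.72788213]
```

View pics/end.png

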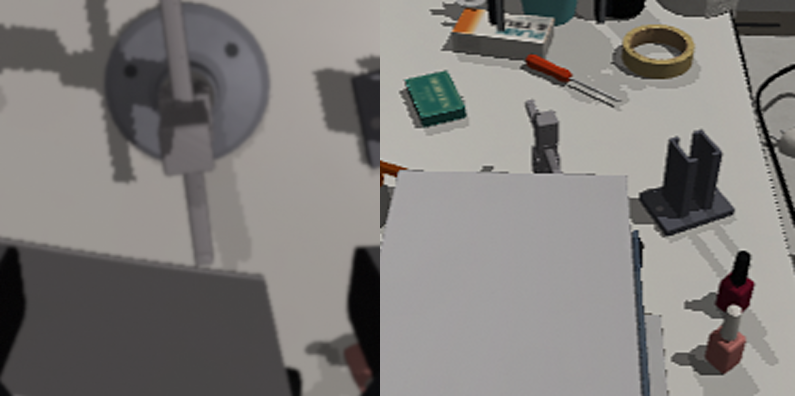

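The wrench stands upright on the foot, with its head at crop (188,150) in the wrist view and (545,128) in the side view. Its height matches a seated wrench on a bottomed tap. The bottles and screwdriver are undisturbed.

```bash
python3 -c "
from rig import robot
print(robot.close_job())"
```

```text
the job is handed in; nothing more can be done
None
```

The thread is cut to the hard bottom, and the wrench was left standing seated on the tap with nothing else disturbed; the job is handed in at about 42 s.

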